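# Sort two inspected brackets and lock the carrier rack

## Robot

A 6-joint arm with a two-finger parallel gripper is mounted at the origin on the work surface. World frame = base frame: x ahead of the robot, y to its left, z up, the work surface at z = 0. Lengths are in m, angles in rad, forces in N, time in s.
With the tool pointing down it reaches from about 0.425 to 0.95 m from the base axis. Payload 3.5 kg.
Tool frame: the origin (TCP) lies midway between the tips of the shut fingers; the grasp point (between the pads) lies 19 mm behind it; y points along the fingers, z is the direction in which the jaws open and shut, and the axes are right-handed (so a half turn about y gives the same grasp; the last joint's range is limited). The gripper opens to 85 mm and grips with 20 to 120 N. Pads are 22 mm wide; open, the fingers measure 114 mm over their backs; the gripper's body (76 mm by 85 mm) begins 54 mm behind the grasp point. The pads swing forward as they close: fully open they stand 13 mm farther back than shut.
Start: joints at [-0.15, 0.286, 1.577, -0, 1.279, -0.15], TCP at [0.675, 0, 0.231] pointing down, gripper open.
Joint ranges: [-2.77, 2.77], [-0.9, 2.22], [0.21, 2.48], [-1.53, 4.67], [0.24, 2.81], [-2.84, 2.84]. Speed limits (rad/s): [2.79, 2.79, 3.14, 3.14, 3.14, 3.14].

## Interface

Orientations are given as a rotation vector (axis times angle).
In Python, from bench import env, fingers, planner, imaging, current_clock, current_joint_pos, current_joint_vel, current_joint_efforts, current_tcp_pos, current_ee_rot, current_wrist_force, current_moment, current_finger_gap gives the robot as it stands. Calls block until the motion is done:
- env.reach(position, orientation): joint-space move of the TCP to a pose.
- env.line_to(position, max_speed=0.15, attitude=None, force_limit=None): straight line of the TCP; attitude=None keeps the orientation; max_speed is the mean speed in m/s. With force_limit (N) it stops when the force on the tool has changed by that much, and returns True; else False.
- env.movej(angles): joint-space move.
- fingers.command_gripper(opening): opening from 0.0 (shut) to 1.0 (fully open); the grip force is fixed at half the most; returns when the fingers have stopped.
- env.hold(seconds).
- planner.ik(position, orientation): joint angles nearest the present ones, or None.
- imaging.read_camera(name): name is "scene" or "side" or "wrist"; returns the picture (384x512x3 uint8, blue, green, red); there is no depth.
- imaging.camera_info(name): a dict with "camera_matrix" (3x3 intrinsics, pixels), "distortion" ([k1, k2, p1, p2, k3] as OpenCV has them; the pictures are not rectified), "camera_from_world" (4x4, takes a point from world to camera coordinates). Camera axes: x right, y down, z forward; pixel columns grow to the right and rows downward; lengths in m; the calibration is good to about 2 mm. A picture is of the moment at which its call begins: read the wrist's pose just before it. camera_info takes no time and is no camera call; for the wrist camera it gives the pose at the moment of the call.
A pose or a line that the arm cannot do raises env.IKError and nothing moves.
- env.sign_off(): hands the job in, once; it reports no verdict.
Readings, each from a call of its own:
- current_clock(): time.
- current_joint_pos(): joint angles.
- current_joint_vel(): joint speeds.
- current_joint_efforts(): joint torques, N m.
- current_tcp_pos(): TCP position.
- current_ee_rot(): TCP orientation.
- current_wrist_force(): force on the tool from outside, world axes, zero at the start.
- current_moment(): the same for the moment, N m.
- current_finger_gap(): opening from 0.0 (shut) to 1.0 (fully open).
Only numpy, scipy, OpenCV 4.12 (cv2) and the standard library are available. Lean on these libraries where they do the work, as an engineer would, in place of code of your own. Each camera call takes 0.05 s, during which the arm holds its last target. There are 200 camera calls.

## Task

Sort the two inspected steel brackets by the tag on top: stand the green-tagged one squarely in the green nest on the sloped carrier rack, seated fully down on the deck, and stand the red-tagged one upright in the flat red reject tray. Only when both are in place, swing the rack's yellow keeper bar by its black knob across over the green-tagged bracket until it snaps fully home in its detent. Leave everything else on the bench where it is.

Things in the scene. Friction and masses are not known exactly. Their poses are not given: they have to be found in the camera images.
- bracket_green: U-shaped sheet-metal bracket with a green tag (26 x 30 mm) on its flat top; 54 mm along x, 50 mm along y over the outsides of its two legs (4 mm plates), 42 mm high, open at both x ends. 160 g. Origin: centre of its underside, z up. Grip it across the legs, along y (50 mm). A half turn about z makes no difference
- bracket_red: the same bracket but with a red tag; same size, origin and axes. The two may start in each other's place
- deck: sloped grey deck of the rack, fixed. Origin: centre of the green nest on the deck surface, 75 mm above the bench. x points up the slope, roughly towards the robot; z is the deck's normal, leaning 27 degrees (0.47 rad) away from the robot. Nest: 62 mm (x) by 58 mm (y) inside four 6 mm high green ledges: 4 mm play each way for a bracket whose x and y lie along the deck's
- rack: blue stand under the deck, fixed to the bench, 244 mm wide. Origin on the bench under the nest centre. The deck plate spans deck x -85 to 115, y -120 to 120 mm. On it stand the hinge post (radius 12, 45 mm high, at deck x 0, y 95 mm) and the detent post (radius 13, 26 mm high, with a sprung ball reaching 42 mm, at deck x 10, y -78 mm)
- keeper (a joint): swing of the yellow keeper bar in rad about the deck's z: 0 = shut across the nest, home in the detent; grows as the bar swings open up the slope, to 1.6; starts at 1.1 to 1.5. It stays where it is left; from 0.13 rad a sprung ball resists (3 to 5 N at the knob), below about 0.05 rad it snaps the bar home
- keeper_hinge (a point): point on the bar's hinge axis at deck x 0, y 95, z 46 mm, level with the bar's underside. The bar (16 mm wide, 8 mm thick, 194 mm long) runs 46 to 54 mm above the deck, 4 mm above a seated bracket
- keeper_knob (a point): middle of the grip of the upright black knob at the bar's free end, 185 mm from the hinge axis; knob 16 mm in diameter, 38 mm tall along the deck's z, this point 18 mm below its top and 74 mm above the deck surface
- tray: flat open red reject tray, 170 x 170 mm outside, 22 mm high, walls and floor 5 mm, fixed to the bench. Origin: centre of its underside, z up, x and y along its sides
- tape: bystander: blue tape roll lying flat, 52 mm in diameter, 24 mm high; origin centre of underside
- rivet_jar: bystander: small jar, 52 mm in diameter, 60 mm high; origin centre of underside
- solvent_can: bystander: blue can, 66 mm in diameter, 120 mm high; origin centre of underside
- screwdriver: bystander: screwdriver lying on the bench along its x, about 200 mm long
- wrench: bystander: flat wrench lying on the bench along its x, about 180 mm long
- centre_weight: bystander: brass weight, 44 mm in diameter, 45 mm high; origin centre of underside
Mind the look-alikes: they are no part of the job. Leave any turquoise look-alike of the bracket_green alone.

How it is judged:
On the way, in this order (a step that is already met when the one before it is completed fails the run):
1. the green-tagged bracket is seated in the nest and the red-tagged one stands in the tray, with the keeper bar still open (x of bracket_green in the frame of deck between -0.01 and 0.01 m and y of bracket_green in the frame of deck between -0.01 and 0.01 m and z of bracket_green in the frame of deck between -0.004 and 0.004 m and angle between the z axis of bracket_green and the z axis of deck, either way round below 0.1 rad and (angle between the y axis of bracket_green and the y axis of deck, either way round below 0.2 rad or angle between the x axis of bracket_green and the y axis of deck, either way round below 0.2 rad) and x of bracket_red in the frame of tray between -0.065 and 0.065 m and y of bracket_red in the frame of tray between -0.065 and 0.065 m and z of bracket_red in the frame of tray between 0 and 0.01 m and angle between bracket_red's own z axis and vertical below 0.12 rad and value of joint keeper above 0.6 rad), for 0.2 s.
2. the keeper bar is shut, home in its detent (value of joint keeper below 0.03 rad), for 0.2 s.
At the end, for the whole second after the job is handed in: Green bracket at rest in the nest: within 10 mm of its centre in deck x and y, 4 mm of the deck, flat on it within 0.1 rad, turned under 0.2 rad from square; red bracket at rest on the tray floor, upright within 0.12 rad, within 65 mm of the tray centre in x and y; keeper shut within 0.03 rad (x of bracket_green in the frame of deck between -0.01 and 0.01 m and y of bracket_green in the frame of deck between -0.01 and 0.01 m and z of bracket_green in the frame of deck between -0.004 and 0.004 m and angle between the z axis of bracket_green and the z axis of deck, either way round below 0.1 rad and (angle between the y axis of bracket_green and the y axis of deck, either way round below 0.2 rad or angle between the x axis of bracket_green and the y axis of deck, either way round below 0.2 rad) and x of bracket_red in the frame of tray between -0.065 and 0.065 m and y of bracket_red in the frame of tray between -0.065 and 0.065 m and z of bracket_red in the frame of tray between 0 and 0.01 m and angle between bracket_red's own z axis and vertical below 0.12 rad and value of joint keeper below 0.03 rad and linear speed of each of bracket_green, bracket_red below 0.02 m/s); the robot touches nothing.
It fails at once if a bystander (tape roll, jar, can, screwdriver, wrench or weight) is pushed more than 30 mm from its place (distance of any of tape, rivet_jar, solvent_can, screwdriver, wrench, centre_weight from where it was at the start of the episode above 0.03 m).
It also fails if it takes over 72 s, if anything falls off the work surface, if the arm or the gripper's body presses on something with over 40 N, if the wrist force passes 120 N, or if a joint passes its speed limit or range.

## Working session

There is one attempt and no reset: what is moved stays moved. The work goes in short steps, each a Python script; the robot and the scene stay as the last script left them, time stands still between calls to the robot, and variables do not carry over. Pictures are saved under pics/ and viewed, about 8 in all and at most 12, crops included, and the job is handed in when it is done.

```bash
mkdir -p pics; ls
python3 - <<'E'
from bench import *
import cv2,numpy as np
np.set_printoptions(precision=4,suppress=True)
for n in ("scene","side","wrist"):
    im=imaging.read_camera(n); cv2.imwrite(f"pics/{n}0.png",im)
    i=imaging.camera_info(n); print(n,i)
print(current_tcp_pos(),current_ee_rot(),current_clock())
E
```

```text
pics
scene {'camera_matrix': array([[407.235 ,   0.    , 250.5866],
       [  0.    , 407.235 , 192.0909],
       [  0.    ,   0.    ,   1.    ]]), 'distortion': array([0.0442, 0.    , 0.    , 0.    , 0.    ]), 'camera_from_world': array([[ 0.6076,  0.7942,  0.0104, -0.3117],
       [ 0.6844, -0.5168, -0.5143, -0.3221],
       [-0.4031,  0.3196, -0.8576,  1.3867],
       [ 0.    ,  0.    ,  0.    ,  1.    ]])}
side {'camera_matrix': array([[406.667 ,   0.    , 247.7006],
       [  0.    , 406.667 , 190.1585],
       [  0.    ,   0.    ,   1.    ]]), 'distortion': array([0.0365, 0.    , 0.    , 0.    , 0.    ]), 'camera_from_world': array([[ 0.9773, -0.2111,  0.0167, -0.5619],
       [-0.1101, -0.5742, -0.8113,  0.1328],
       [ 0.1808,  0.791 , -0.5844,  1.0466],
       [ 0.    ,  0.    ,  0.    ,  1.    ]])}
wrist {'camera_matrix': array([[310.5107,   0.    , 254.8718],
       [  0.    , 310.5107, 191.0167],
       [  0.    ,   0.    ,   1.    ]]), 'distortion': array([0.0166, 0.    , 0.    , 0.    , 0.    ]), 'camera_from_world': array([[ 1.    ,  0.0001, -0.0011, -0.6749],
       [ 0.0005, -0.9479,  0.3185, -0.041 ],
       [-0.001 , -0.3185, -0.9479,  0.3802],
       [ 0.    ,  0.    ,  0.    ,  1.    ]])}
[0.6745 0.0001 0.2303] [-1.2103  1.2106 -1.2082] 0.15
```

View pics/scene0.png

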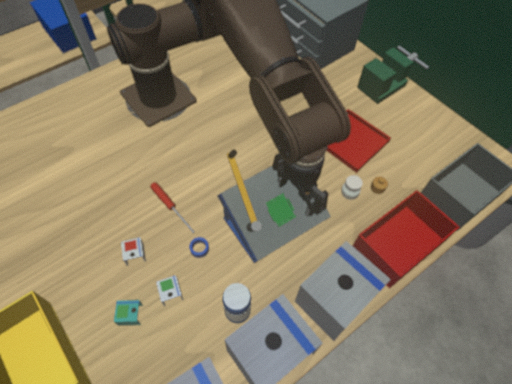

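View pics/side0.png

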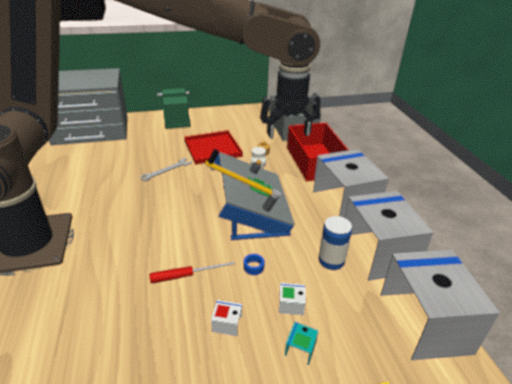

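Candidates:
- **Green-tagged:** the white bracket at scene (169,289). The turquoise one at (127,312) is the look-alike.
- **Red-tagged:** the white bracket at (132,249).
- **Tray:** the flat one at (358,140). The deep red box at (405,237) is a decoy.
- **Rack:** nest at (280,208), hinge at (255,227), knob at (233,154).

I'll check these in one crop.

```bash
cat > h.py <<'E'
from bench import *
import cv2,numpy as np
from scipy.spatial.transform import Rotation as R
np.set_printoptions(precision=4,suppress=True)
def ray(info,uv):
    T=info["camera_from_world"]; uv=np.asarray(uv,float).reshape(-1,1,2)
    p=cv2.undistortPoints(uv,info["camera_matrix"],info["distortion"])[:,0]
    d=np.c_[p,np.ones(len(p))]@T[:3,:3]; o=-T[:3,:3].T@T[:3,3]
    return o,d/np.linalg.norm(d,axis=1)[:,None]
def onplane(info,uv,z):
    o,d=ray(info,uv); return o+d*((z-o[2])/d[:,2])[:,None]
def tri(obs):
    A=np.zeros((3,3));b=np.zeros(3)
    for info,uv in obs:
        o,d=ray(info,uv); P=np.eye(3)-np.outer(d[0],d[0]); A+=P;b+=P@o
    return np.linalg.solve(A,b)
def project(info,X):
    T=info["camera_from_world"]
    return cv2.projectPoints(np.asarray(X,float).reshape(-1,1,3),cv2.Rodrigues(T[:3,:3])[0],T[:3,3],info["camera_matrix"],info["distortion"])[0][:,0]
def blobs(im,col,minarea=20):
    hsv=cv2.cvtColor(im,cv2.COLOR_BGR2HSV);h,s,v=cv2.split(hsv)
    m={"red":((h<8)|(h>172))&(s>150)&(v>70),"green":(h>50)&(h<75)&(s>130)&(v>50),"yellow":(h>18)&(h<32)&(s>170)&(v>100)}[col].astype(np.uint8)
    n,l,st,c=cv2.connectedComponentsWithStats(m)
    return [(c[i].round(1),st[i,4],l==i) for i in range(1,n) if st[i,4]>=minarea]
def down(yaw):  # jaw direction z_tool = (cos yaw, sin yaw,0), fingers down
    z=np.array([np.cos(yaw),np.sin(yaw),0]);y=np.array([0,0,-1.]);return R.from_matrix(np.c_[np.cross(y,z),y,z])
def ang(r): return r.as_rotvec()
E
python3 - <<'E'
from h import *
for n in ("scene","side"):
    im=cv2.imread(f"pics/{n}0.png");i=imaging.camera_info(n)
    for c in ("red","green"):
        for b in blobs(im,c): print(n,c,b[0],b[1],onplane(i,b[0],.042)[0])
R0=R.from_rotvec(current_ee_rot());print(R0.as_matrix())
a=cv2.resize(cv2.imread("pics/scene0.png")[225:335,90:200],(400,400),interpolation=cv2.INTER_CUBIC)
b=cv2.resize(cv2.imread("pics/side0.png")[270:370,200:330],(390,300),interpolation=cv2.INTER_CUBIC)
b=cv2.copyMakeBorder(b,0,100,0,0,0);cv2.imwrite("pics/c1.png",np.hstack([a,b]))
E
```

```text
scene red [358.4 142.7] 1748 [0.5644 0.3727 0.042 ]
scene red [161.7 194.9] 196 [ 0.3635 -0.199   0.042 ]
scene red [408. 234.] 4485 [0.8602 0.2591 0.042 ]
scene red [129.9 245.2] 58 [ 0.4448 -0.3428  0.042 ]
scene green [284.  208.6] 105 [0.6035 0.0461 0.042 ]
scene green [275.7 207. ] 21 [0.5858 0.031  0.042 ]
side red [311.5 145.7] 1803 [0.8563 0.2725 0.042 ]
side red [211.6 145.2] 1154 [0.5217 0.3382 0.042 ]
side red [170.3 274.1] 393 [ 0.3497 -0.2214  0.042 ]
side red [221.8 310.9] 111 [ 0.4463 -0.3424  0.042 ]
side green [259.  181.4] 25 [0.6296 0.0967 0.042 ]
side green [258.8 191.2] 33 [0.6174 0.0483 0.042 ]
side green [288.  292.2] 82 [ 0.5929 -0.3227  0.042 ]
side green [301.7 340.2] 152 [ 0.5849 -0.439   0.042 ]
[[-0.     -0.0018  1.    ]
 [-1.      0.0003 -0.    ]
 [-0.0003 -1.     -0.0018]]
```

View pics/c1.png

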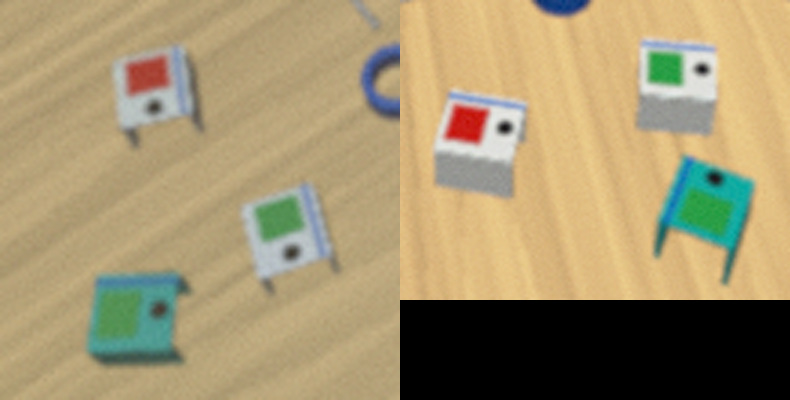

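The crop confirms it: the white brackets are red-tagged at scene (131,248) and green-tagged at (169,287), with legs along roughly world y. The turquoise one at (127,312) is left alone. Next I'll move above the brackets for a wrist look, which also clears the view of the rack.

Run:
```python
from h import *
env.reach([.53,-.27,.25],ang(down(0)))
ims={}
for n in ("wrist","scene","side"):
    i=imaging.camera_info(n);im=imaging.read_camera(n);cv2.imwrite(f"pics/{n}1.png",im)
    np.save(f"pics/{n}1.npy",i,allow_pickle=True);ims[n]=(i,im)
i,im=ims["wrist"]
# ortho at z=.042 : x .38..70, y -.46..-.2 , 2px/mm ; up=+y
xs=np.arange(.39,.69,.0005);ys=np.arange(-.2,-.46,-.0005)
X,Y=np.meshgrid(xs,ys);uv=project(i,np.c_[X.ravel(),Y.ravel(),np.full(X.size,.042)]).astype(np.float32)
o=cv2.remap(im,uv[:,0].reshape(X.shape),uv[:,1].reshape(X.shape),cv2.INTER_CUBIC);cv2.imwrite("pics/ortho1.png",o)
for c in("red","green"):
    for b in blobs(im,c): print("wrist",c,b[0],b[1],onplane(i,b[0],.042)[0])
hsv=cv2.cvtColor(o,cv2.COLOR_BGR2HSV);m=((hsv[...,1]<50)&(hsv[...,2]>150)).astype(np.uint8)
m=cv2.morphologyEx(m,cv2.MORPH_CLOSE,np.ones((9,9)))
for c in cv2.findContours(m,0,2)[0]:
    if cv2.contourArea(c)>2000:
        r=cv2.minAreaRect(c);print(np.array([.39+r[0][0]*.0005,-.2-r[0][1]*.0005]),np.array(r[1])/2,r[2])
a=cv2.resize(ims["scene"][1][100:300,190:400],(420,400),interpolation=2)
b=cv2.resize(ims["side"][1][120:250,170:310],(380,353),interpolation=2);b=cv2.copyMakeBorder(b,0,47,0,0,0)
cv2.imwrite("pics/rack1.png",np.hstack([a,b]))
print(current_clock())
```

```text
wrist red [94.6 91.1] 1822 [ 0.3602 -0.1923  0.042 ]
wrist red [186.1 218.6] 414 [ 0.4472 -0.3405  0.042 ]
wrist green [306.8 203.7] 415 [ 0.5941 -0.3209  0.042 ]
wrist green [295.9 285.9] 347 [ 0.5859 -0.4373  0.042 ]
[ 0.4552 -0.3453] [50.602  38.6246] 21.801406860351562
[ 0.602 -0.325] [49.9251 38.564 ] 17.19854164123535
1.475
```

View pics/ortho1.png

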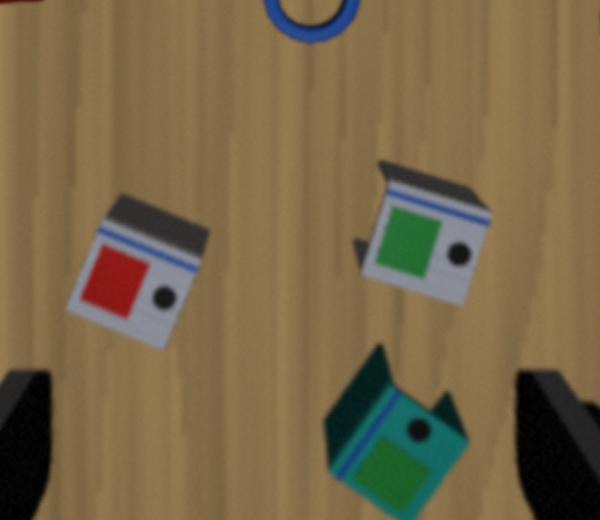

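View pics/rack1.png

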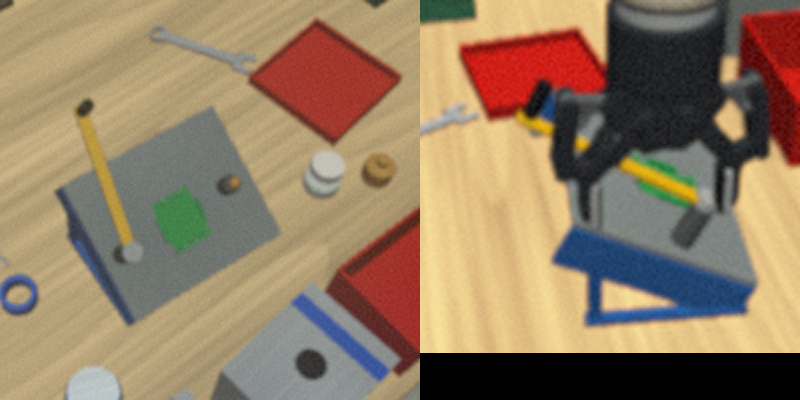

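The crops show the red bracket centred at ortho (135,284) and the green at (426,242). Both tops measure about 53 x 49.5 mm, which matches. In the rack crop the deck corners are at scene (296,154), (330,216), (255,262) and (218,195), and the flat tray is centred near (352,140). Now I'll fit the deck and tray and check IK.

```bash
cat >> h.py <<'E'
def deckR(psi):
    # psi: yaw of deck x horizontal heading (about pi: toward robot)
    h=np.array([np.cos(psi),np.sin(psi),0]);c,s=np.cos(.4712),np.sin(.4712)
    x=h*c+np.array([0,0,s]);z=-h*s+np.array([0,0,c]);return np.c_[x,np.cross(z,x),z]
def deckpt(p,X): return np.array([p[0],p[1],.075])+np.asarray(X)@deckR(p[2]).T
E
cat > fit0.py <<'E'
from h import *
from scipy.optimize import least_squares
i=imaging.camera_info("scene")
t=onplane(i,np.array([[348.5,109],[390.5,138.5],[356.5,171.5],[314,140]]),.022)
print("tray",t[:,:2],t.mean(0),np.linalg.norm(t-np.roll(t,1,0),axis=1))
X=np.array([[115,120,0],[-85,120,0],[-85,-120,0],[115,-120,0],[0,0,0],[10,-78,42]])/1000
uv=np.array([[218.5,195],[255.5,262.5],[330,216.5],[296.5,154],[280.5,209.5],[307,191]])
r=least_squares(lambda p:(project(i,deckpt(p,X))-uv).ravel(),[.6,.04,np.pi])
print("deck",r.x,r.fun.reshape(-1,2)); s=imaging.camera_info("side");print(project(s,deckpt(r.x,X)))
# keeper angle from knob top pixel / grip
uvk=np.array([190+86/2,100+107/2])
k=lambda a,z:deckpt(r.x,[[.185*np.sin(a),.095-.185*np.cos(a),z]])
a=least_squares(lambda a:(project(i,k(a[0],.074))[0]-uvk),[1.3]);print("keeper",a.x,a.fun)
for nm,pos,ro in [("red+",[.4575,-.342,.012],down(1.19)),("red-",[.4575,-.342,.012],down(1.19-np.pi)),
  ("tray+",[t.mean(0)[0],t.mean(0)[1],.02],down(1.5)),("grn+",[.603,-.321,.012],down(1.273)),("grn-",[.603,-.321,.012],down(1.273-np.pi))]:
    print(nm,planner.ik(pos,ang(ro)))
D=deckR(r.x[2])
for sg in(1,-1):
    for h in (.012,.09):
        M=np.c_[np.cross(-D[:,2],sg*D[:,1]),-D[:,2],sg*D[:,1]];print(sg,h,planner.ik(deckpt(r.x,[0,0,h]),R.from_matrix(M).as_rotvec()))
E
python3 fit0.py
```

```text
tray [[0.4378 0.4607]
 [0.6047 0.4788]
 [0.6293 0.3064]
 [0.4653 0.285 ]] [0.5343 0.3827 0.022 ] [0.1778 0.1679 0.1742 0.1654]
deck [0.6132 0.0181 3.0619] [[ 0.9943 -1.3779]
 [ 1.2812 -0.5152]
 [ 0.0965  0.7933]
 [-1.3663 -0.918 ]
 [-1.2628  1.2848]
 [ 0.1385  0.8743]]
[[227.1498 201.6732]
 [295.6025 224.7056]
 [277.9191 174.2086]
 [219.5349 151.7793]
 [260.2433 188.0129]
 [259.9698 160.1976]]
keeper [1.3794] [0.2297 0.8228]
red+ [-0.8195  0.342   1.9568 -0.      0.8427 -2.0095]
red- [-0.8195  0.342   1.9568 -0.      0.8427  1.1321]
tray+ [ 0.4675  0.4844  1.7368 -0.      0.9204 -1.0325]
grn+ [-0.6374  0.5425  1.6683  0.      0.9308 -1.9104]
grn- [-0.6374  0.5425  1.6683 -0.      0.9308  1.2312]
1 0.012 [-0.1266  0.5715  1.5249 -0.0213  1.5159  1.5302]
1 0.09 [-0.1244  0.5679  1.3923 -0.0204  1.6521  1.5293]
-1 0.012 [-0.1266  0.5715  1.5249 -0.0213  1.5159 -1.6114]
-1 0.09 [-0.1244  0.5679  1.3923 -0.0204  1.6521 -1.6123]
```

Run:
```python
from h import *
P=np.array([.4575,-.342]);ro=ang(down(1.192-np.pi))
fingers.command_gripper(.85)
env.reach([*P,.12],ro)
print(env.line_to([*P,.012],.1,force_limit=10),current_tcp_pos())
fingers.command_gripper(0.0);print("gap",current_finger_gap())
env.line_to([*P,.32],.25);print("gap",current_finger_gap(),current_wrist_force())
T=np.array([.534,.382]);rt=ang(down(-1.6))
env.reach([*T,.32],rt)
env.line_to([*T,.06],.2);print(env.line_to([*T,.016],.05,force_limit=6),current_tcp_pos())
fingers.command_gripper(.85)
env.line_to([*T,.36],.3)
env.reach([.61,.06,.36],ang(down(0)))
i=imaging.camera_info("wrist");im=imaging.read_camera("wrist");cv2.imwrite("pics/w2.png",im);np.save("pics/w2.npy",i,allow_pickle=True)
print(current_clock())
```

```text
False [ 0.458  -0.3426  0.0129]
gap 0.5773693584010686
gap 0.5777007666622213 [-0.4586 -0.0242 -2.2188]
True [0.5333 0.3817 0.0182]
14.6167
```

View pics/w2.png

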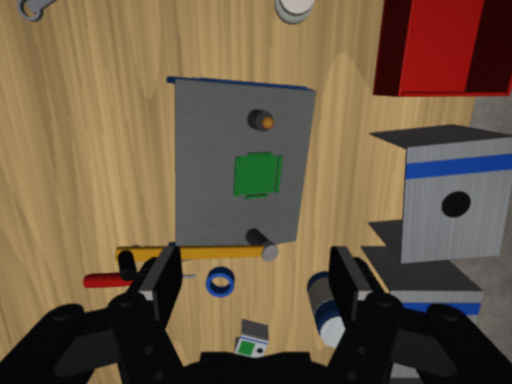

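The wrist view shows the rack with the nest centred at (257,174), plate corners at about (176,81), (314,90), (297,241) and (176,245), the detent ball at (267,122), and the knob at (126,262). The deck touch height shows the red bracket landed on the tray floor (18.2 − 12.9 = 5.3 mm). Next is a joint fit.

```bash
cat > fit1.py <<'E'
from h import *
from scipy.optimize import least_squares
w=np.load("pics/w2.npy",allow_pickle=True).item();s=imaging.camera_info("scene");im=cv2.imread("pics/w2.png");sc=cv2.imread("pics/scene1.png")
def nest(im):
    h=cv2.cvtColor(im,cv2.COLOR_BGR2HSV);m=(h[...,0]>45)&(h[...,0]<80)&(h[...,1]>80)&(h[...,2]>40)
    n,l,st,c=cv2.connectedComponentsWithStats(m.astype(np.uint8));return m,l,st,c
for nm,I,inf in(("w",im,w),("s",sc,s)):
    m,l,st,c=nest(I);
    for k in range(1,len(st)):
        if st[k,4]>60: 
            print(nm,c[k],st[k],onplane(inf,c[k],.076)[0], cv2.minAreaRect(cv2.findContours((l==k).astype(np.uint8),0,1)[0][0]))
g=cv2.cvtColor(im,cv2.COLOR_BGR2GRAY)
q=cv2.cornerSubPix(g,np.array([[176,81],[314,90],[297,241],[176,245]],np.float32)[:,None],(5,5),(-1,-1),(3,50,.01))[:,0];print(q)
X=np.array([[115,-120,0],[-85,-120,0],[-85,120,0],[115,120,0]])/1000
for use in([0,1,2,3],[1,2],[0,1,2]):
    r=least_squares(lambda p:(project(w,deckpt(p,X[use]))-q[use]).ravel(),[.613,.018,3.06]);print(r.x,r.fun.reshape(-1,2).tolist())
    print(project(w,deckpt(r.x,[[0,0,.002]])),project(s,deckpt(r.x,[[0,0,.002]])))
cv2.imwrite("pics/c2.png",cv2.resize(im[60:290,100:330],(690,690)[::1],interpolation=2)[:600])
E
python3 fit1.py
```

```text
w [257.0651 174.6282] [ 234  152   49   47 1934] [0.6138 0.024  0.076 ] ((258.0, 175.0), (46.0, 48.0), 90.0)
w [245.8606 347.6061] [238 341  17  14 165] [ 0.5951 -0.2871  0.076 ] ((245.87930297851562, 347.55169677734375), (12.812978744506836, 13.741456031799316), 21.801406860351562)
s [454.7734  47.0791] [  360     0   152   147 11208] [0.4835 0.9003 0.076 ] ((435.5, 73.0), (146.0, 151.0), 90.0)
s [380.6518  69.1597] [366  60  31  20 313] [0.4047 0.6233 0.076 ] ((380.93316650390625, 69.08167266845703), (28.284618377685547, 15.268065452575684), 39.28940963745117)
s [396.3708  83.8876] [389  78  17  14  89] [0.4821 0.6141 0.076 ] ((397.10003662109375, 85.19999694824219), (12.332881927490234, 16.127614974975586), 18.434947967529297)
s [280.3485 209.5079] [266 194  29  32 571] [0.6124 0.0225 0.076 ] ((280.6084899902344, 209.4952850341797), (26.90461540222168, 23.31085968017578), 60.945396423339844)
s [166.2688 284.6452] [161 280  12  11  93] [ 0.605  -0.3243  0.076 ] ((166.40000915527344, 284.6999816894531), (8.538147926330566, 11.067971229553223), 71.56504821777344)
s [121.9935 311.1677] [116 305  13  14 155] [ 0.5971 -0.4366  0.076 ] ((122.0, 311.5), (13.0, 12.0), 90.0)Traceback (most recent call last):
  File "fit1.py", line 13, in <module>
    q=cv2.cornerSubPix(g,np.array([[176,81],[314,90],[297,241],[176,245]],np.float32)[:,None],(5,5),(-1,-1),(3,50,.01))[:,0];print(q)
      ~~~~~~~~~~~~~~~~^^^^^^^^^^^^^^^^^^^^^^^^^^^^^^^^^^^^^^^^^^^^^^^^^^^^^^^^^^^^^^^^^^^^^^^^^^^^^^^^^^^^^^^^^^^^^^^^^
cv2.error: OpenCV(4.12.0) :-1: error: (-5:Bad argument) in function 'cornerSubPix'
> Overload resolution failed:
>  - Layout of the output array corners is incompatible with cv::Mat
>  - Expected Ptr<cv::UMat> for argument 'corners'
```

```bash
sed -i 's/np.float32)\[:,None\]/np.float32).reshape(-1,1,2).copy()/' fit1.py; python3 fit1.py | tail -8
```

```text
[295.6038 240.2045]
 [171.0805 241.4598]]
[0.6114 0.0278 3.0281] [[1.0793801909793217, -9.781677788121883], [1.4899386114753952, -1.3985058329148359], [-3.365698047847957, -0.28602153447707224], [0.07480824017642362, 16.275773160898098]]
[[256.04   172.2535]] [[281.8561 208.3213]]
[0.613  0.0238 3.0599] [[0.04545785321602125, -0.5352479108899786], [-0.05522744651557332, 0.7398136619576121]]
[[257.1499 174.9063]] [[281.1072 209.516 ]]
[0.6138 0.0221 3.0679] [[-0.6415733228402019, -0.9481084346797104], [-0.059787874777214256, 0.27827607008856603], [1.0220652218841906, 1.411128393951202]]
[[257.7376 176.111 ]] [[280.7935 210.0937]]
```

View pics/c2.png

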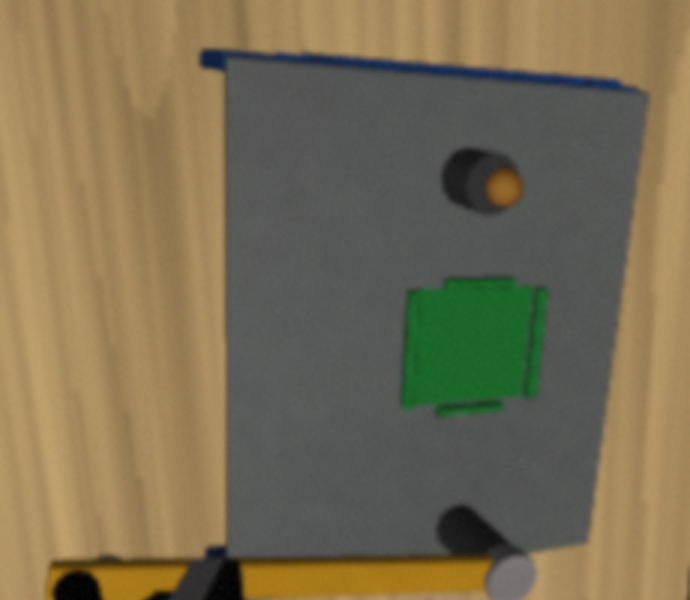

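Run:
```python
from h import *
from scipy.optimize import least_squares
w=np.load("pics/w2.npy",allow_pickle=True).item();s=imaging.camera_info("scene")
X=np.array([[115,-120,0],[-85,-120,0],[-85,120,0],[0,0,2],[0,0,2],[10,-78,41]])/1000
q=np.array([[175,79.2],[315.5,90.5],[295.7,240.5],[257.1,174.7],[257.1,174.7],[100+503/3,60+188/3]])
qs=np.array([[296.5,154],[330,216.5],[255.5,262.5],[280.35,209.5],[280.35,209.5],[307,191]])
f=lambda p:(project(w,deckpt(p,X))-q).ravel()
g=lambda p:(project(s,deckpt(p,X))-qs).ravel()
for F in(f,g,lambda p:np.r_[f(p),g(p)*.9]):
    r=least_squares(F,[.613,.02,3.06]);print(r.x);print(r.fun.reshape(-1,2).T)
p=r.x;np.save("deck.npy",p)
a=least_squares(lambda a:project(w,deckpt(p,[.185*np.sin(a[0]),.095-.185*np.cos(a[0]),.05]))[0]-[126.,262.],[1.38]);print(a.x,a.fun)
b=cv2.imread("pics/w2.png")
# hover over green for close look
fingers.command_gripper(.85)
env.reach([.603,-.30,.2],ang(down(1.273-np.pi)))
i=imaging.camera_info("wrist");im=imaging.read_camera("wrist");cv2.imwrite("pics/w3.png",im)
xs=np.arange(.54,.68,.00025);ys=np.arange(-.25,-.40,-.00025);A,B=np.meshgrid(xs,ys)
uv=project(i,np.c_[A.ravel(),B.ravel(),np.full(A.size,.042)]).astype(np.float32)
cv2.imwrite("pics/ortho3.png",cv2.remap(im,uv[:,0].reshape(A.shape),uv[:,1].reshape(A.shape),2))
print(current_clock())
```

```text
[0.6125 0.0235 3.0682]
[[-0.9365 -0.0403  0.207  -0.276  -0.276   1.37  ]
 [-0.5047 -0.4326  0.3174  0.4168  0.4168  0.1803]]
[0.6122 0.0197 3.0499]
[[-0.4723  0.3554  0.9485 -0.6315 -0.6315  0.3894]
 [-1.2605  0.7861 -1.4207  0.6491  0.6491  0.6387]]
[0.6123 0.0229 3.0644]
[[-0.6661  0.0825 -0.2226 -0.4196 -0.4196  1.4376 -0.3287  1.0462  2.4174
   0.3005  0.3005  1.0124]
 [-0.2803  0.2468  0.7725  0.8221  0.8221  0.7257 -1.8151 -0.4423 -1.6125
   0.0194  0.0194 -0.2842]]
[1.4559] [-3.1538 -0.2492]
16.35
```

View pics/ortho3.png

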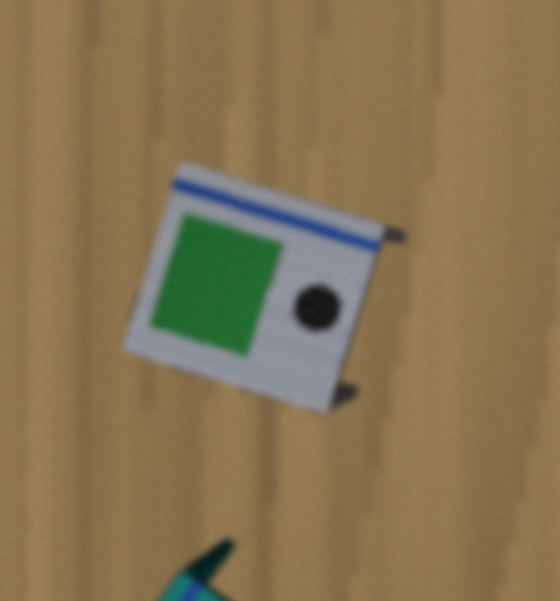

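The close view puts the green bracket centre at ortho px (255,287), which is (0.6037, −0.3218) at yaw −0.292. That agrees with the first measurement. Now I'll grasp it and place it along the deck normal.

Run:
```python
from h import *
G=np.array([.6037,-.3218]);ro=ang(down(np.pi/2-.292-np.pi))
p=np.array([.6125,.0232,3.066]);np.save("deck.npy",p);D=deckR(p[2])
M=ang(R.from_matrix(np.c_[np.cross(-D[:,2],D[:,1]),-D[:,2],D[:,1]]))
env.reach([*G,.1],ro)
print(env.line_to([*G,.012],.1,force_limit=10),current_tcp_pos())
fingers.command_gripper(0.0);print("gap",current_finger_gap())
env.line_to([*G,.30],.25);print("gap",current_finger_gap())
env.reach(deckpt(p,[0,0,.2]),M)
env.line_to(deckpt(p,[0,0,.04]),.12)
f0=current_wrist_force()
hit=env.line_to(deckpt(p,[0,0,.011]),.03,force_limit=5)
t=current_tcp_pos();print(hit,(t-deckpt(p,[0,0,0]))@D,current_wrist_force()-f0,current_moment(),current_clock())
print((R.from_matrix(np.c_[np.cross(-D[:,2],D[:,1]),-D[:,2],D[:,1]]).inv()*R.from_rotvec(current_ee_rot())).as_rotvec())
for n in("scene","side","wrist"): cv2.imwrite(f"pics/{n}4.png",imaging.read_camera(n))
a=cv2.resize(cv2.imread("pics/scene4.png")[130:280,200:350],(400,400),interpolation=2);b=cv2.resize(cv2.imread("pics/wrist4.png"),(400,300));b=cv2.copyMakeBorder(b,0,100,0,0,0)
cv2.imwrite("pics/v4.png",np.hstack([a,b]))
```

```text
False [ 0.6043 -0.3223  0.0129]
gap 0.5761073141129466
gap 0.575459708988568
True [ 0.0002 -0.      0.0135] [ 0.2446 -0.275   5.0819] [ 0.0197 -0.1837 -0.0032] 23.1417
[-0.0002  0.     -0.0011]
```

It made contact with the TCP at 13.5 mm above the deck against a 12.9 mm grip height, so the bracket is on the deck and not on a 6 mm ledge. I'll release, retreat and look.

Run:
```python
from h import *
p=np.load("deck.npy");D=deckR(p[2])
fingers.command_gripper(.85)
env.line_to(deckpt(p,[0,0,.23]),.2)
env.hold(.2)
i=imaging.camera_info("wrist");im=imaging.read_camera("wrist")
xs=np.arange(.11,-.08,-.0004);ys=np.arange(-.12,.12,.0004)
Y,X=np.meshgrid(ys,xs);W=deckpt(p,np.c_[X.ravel(),Y.ravel(),np.full(X.size,.042)])
uv=project(i,W).astype(np.float32)
a=cv2.remap(im,uv[:,0].reshape(X.shape),uv[:,1].reshape(X.shape),2)
s=cv2.resize(imaging.read_camera("scene")[90:280,200:400],(200,190))
cv2.imwrite("pics/ortho5.png",np.hstack([a,cv2.copyMakeBorder(s,0,a.shape[0]-190,0,0,0)]));print(a.shape)
g=[b for b in blobs(im,"green",100)];print([(b[0],b[1]) for b in g],current_clock())
```

```text
(475, 600, 3)
[(array([254.8, 133.9]), np.int32(580)), (array([257. , 174.9]), np.int32(521))] 25.1917
```

View pics/ortho5.png

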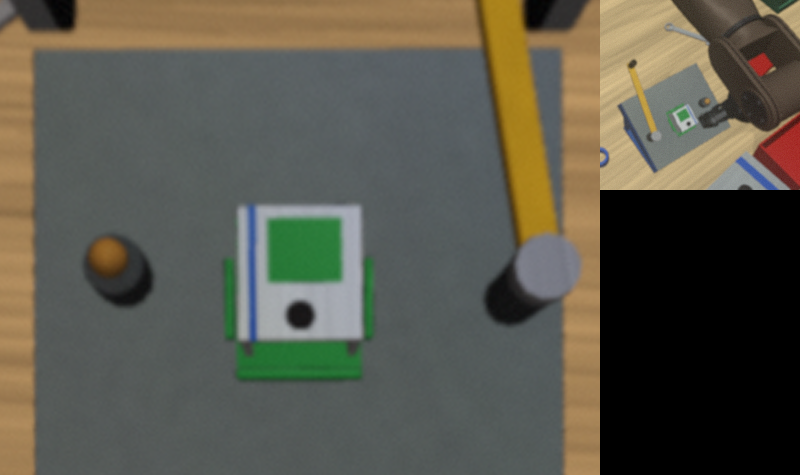

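The rectified view shows the green bracket square in the nest: its top centre is at (300,272) px, about +1 mm in deck x and 0 in y. The yellow bar is still open on the right. Next I'll measure the bar angle and check reachability of the arc.

```bash
cat >> h.py <<'E'
def knob(p,a,z=.058,r=.185,s=-1):
    D=deckR(p[2]);t=s*(D@[np.cos(a),np.sin(a),0]);y=-D[:,2]
    return deckpt(p,[r*np.sin(a),.095-r*np.cos(a),z]),ang(R.from_matrix(np.c_[np.cross(y,t),y,t]))
E
python3 - <<'E'
from h import *
p=np.load("deck.npy");D=deckR(p[2])
for n,im,i in(("wrist",imaging.read_camera("wrist"),imaging.camera_info("wrist")),("w2",cv2.imread("pics/w2.png"),np.load("pics/w2.npy",allow_pickle=True).item()),("scene1",cv2.imread("pics/scene1.png"),imaging.camera_info("scene"))):
    for c,ar,m in blobs(im,"yellow",150):
        v,u=np.nonzero(m);o,d=ray(i,np.c_[u,v]);O=(o-deckpt(p,[0,0,0]))@D;d=d@D
        X=O+d*((.054-O[2])/d[:,2])[:,None]
        vx,vy,x0,y0=cv2.fitLine(X[:,:2].astype(np.float32),cv2.DIST_HUBER,0,.001,.001).ravel()
        if vx<0: vx,vy=-vx,-vy
        print(n,c,ar,"angle",np.arctan2(vx,-vy),"extent",X[:,:2].min(0),X[:,:2].max(0),"hinge dist",(0-x0)*vy-(.095-y0)*vx)
for a in(1.5,1.4,1.0,.6,.2,-.03):
    for z in(.058,.2) : print(a,z,planner.ik(*knob(p,a,z)))
E
```

```text
wrist [324.2 243.1] 1697 angle 1.4074231 extent [0.0103 0.0577] [0.1776 0.0983] hinge dist -0.0013870467
w2 [220.1 252.2] 868 angle 1.403678 extent [0.0099 0.0664] [0.1224 0.0986] hinge dist -0.0013346802
w2 [144.9 253.4] 296 angle 1.4683008 extent [0.144  0.0571] [0.1774 0.0742] hinge dist -0.012625089
scene1 [ 14.5 349.3] 945 angle 1.2616051 extent [-0.0364  0.6244] [0.0973 0.6944] hinge dist 0.5502881
1.5 0.058 [-0.2706  0.1324  1.8479 -0.0882  1.6246 -1.679 ]
1.5 0.2 [-0.2511  0.1815  1.5589 -0.0829  1.8652 -1.6808]
1.4 0.058 [-0.2387  0.1375  1.8442 -0.0739  1.6256 -1.5496]
1.4 0.2 [-0.2224  0.1862  1.5553 -0.0694  1.8663 -1.5512]
1.0 0.058 [-0.1193  0.2104  1.7839 -0.0198  1.6181 -1.0399]
1.0 0.2 [-0.1151  0.254   1.4974 -0.0187  1.8611 -1.0405]
0.6 0.058 [-0.0358  0.3453  1.6624  0.0181  1.6048 -0.5639]
0.6 0.2 [-0.0393  0.3834  1.3774  0.0171  1.8516 -0.5629]
0.2 0.058 [ 0.0004  0.509   1.5001  0.0345  1.6025 -0.1312]
0.2 0.2 [-0.0058  0.5471  1.2105  0.033   1.854  -0.1286]
-0.03 0.058 [0.0014 0.6054 1.3971 0.0349 1.609  0.0999]
-0.03 0.2 [-0.0046  0.6474  1.1     0.0336  1.8642  0.103 ]
```

Run:
```python
from h import *
p=np.load("deck.npy");D=deckR(p[2]);o=deckpt(p,[0,0,0])
fingers.command_gripper(.42)
env.reach(*knob(p,1.405,.2))
hit=env.line_to(knob(p,1.405,.06)[0],.12,force_limit=8);print("down",hit,(current_tcp_pos()-o)@D,current_finger_gap())
f0=current_wrist_force()
if not hit:
    for a in np.r_[np.arange(1.25,.2,-.15),.2,.12,.06,.02,-.03,-.055]:
        P,q=knob(p,a,.06)
        h=env.line_to(P,.12 if a>.2 else .05,attitude=q,force_limit=14)
        print(round(a,3),h,(current_wrist_force()-f0)@D,(current_tcp_pos()-o)@D)
        if h: break
print(current_clock())
cv2.imwrite("pics/s6.png",imaging.read_camera("scene"));cv2.imwrite("pics/d6.png",imaging.read_camera("side"))
```

```text
down False [0.1822 0.0646 0.0611] 0.4191918662584391
1.25 False [ 0.5035 -0.4771 -0.4023] [0.1754 0.0367 0.0606]
1.1 False [ 0.7785  0.4272 -0.5886] [0.1649 0.0116 0.0601]
0.95 False [-0.1372  0.1402  0.1973] [ 0.1507 -0.012   0.06  ]
0.8 False [ 1.3678  0.8488 -0.3084] [ 0.133  -0.0332  0.06  ]
0.65 False [ 1.4566  0.1991 -0.5022] [ 0.1123 -0.0517  0.06  ]
0.5 False [ 1.4005  0.6957 -0.6836] [ 0.0891 -0.0668  0.06  ]
0.35 False [ 1.2369 -0.4993  0.2334] [ 0.064  -0.0783  0.06  ]
0.2 False [ 0.5429  0.1804 -0.1612] [ 0.0374 -0.086   0.06  ]
0.2 False [ 0.6198 -0.1205 -0.5468] [ 0.0373 -0.0862  0.0604]
0.12 False [-0.1324  0.0869 -1.0669] [ 0.0222 -0.0886  0.0599]
0.06 False [ 2.7335 -0.3601  0.9666] [ 0.0115 -0.0897  0.0605]
0.02 False [ 0.066  -0.0489 -0.2909] [ 0.0033 -0.09    0.0597]
-0.03 False [ 0.2503  0.4066 -0.2888] [-0.0058 -0.0899  0.0597]
-0.055 False [ 0.2251 -1.2679 -0.1972] [-0.0102 -0.0898  0.0601]
34.6417
```

The push resisted with 2.7 N at 0.06 rad and then went free, so it has snapped home. I'll back off and verify.

Run:
```python
from h import *
p=np.load("deck.npy");D=deckR(p[2])
P,q=knob(p,0.,.06);env.line_to(P,.05,attitude=q)
env.line_to(knob(p,0.,.26)[0],.2)
env.reach([.61,.06,.36],ang(down(0)))
i=imaging.camera_info("wrist");im=imaging.read_camera("wrist")
for c,ar,m in blobs(im,"yellow",100):
    v,u=np.nonzero(m);o,d=ray(i,np.c_[u,v]);O=(o-deckpt(p,[0,0,0]))@D;d=d@D
    X=O+d*((.054-O[2])/d[:,2])[:,None]
    vx,vy,x0,y0=cv2.fitLine(X[:,:2].astype(np.float32),cv2.DIST_HUBER,0,.001,.001).ravel()
    if vy>0: vx,vy=-vx,-vy
    print(c,ar,"keeper",np.arctan2(vx,-vy),X[:,:2].min(0),X[:,:2].max(0))
env.reach([.53,-.27,.3],ang(down(0)))
s=imaging.read_camera("scene")
cv2.imwrite("pics/v7.png",np.hstack([cv2.resize(im[60:290,100:330],(390,390)),cv2.resize(s[100:290,210:400],(390,390))]));print(current_clock())
```

```text
[275.8 177.5] 1467 keeper 0.0029923478 [-0.0082 -0.0993] [0.01   0.0824]
38.325
```

View pics/v7.png

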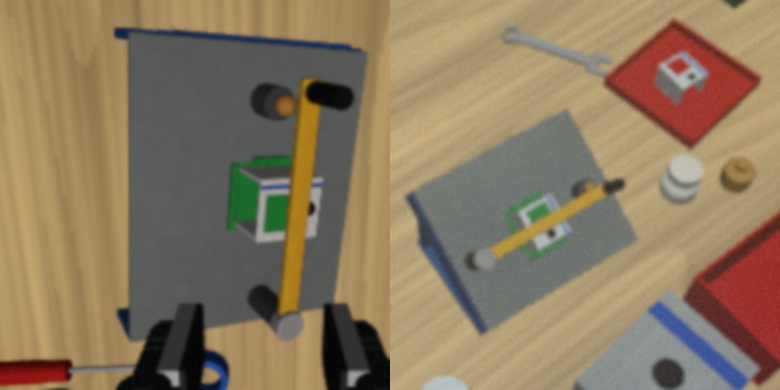

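The view shows the bar shut across the green bracket (left panel, (300,200)), measuring 0.003 rad. The red bracket stands upright near the tray centre (right panel, (680,75)), and the bystanders are in place. I'm handing it in.

```bash
python3 -c "
from bench import env
env.sign_off()"
```

```text
the job is handed in; nothing more can be done
```

The job is done and handed in at about 38 s of the 72 s allowed. No verdict is reported back, so these are my own checks.

- **Red bracket:** it stands upright near the centre of the flat red tray. The touch-down height came out at 5.3 mm against the 5 mm floor.
- **Green bracket:** it sits square in the nest, about 1 mm off centre in deck x and 0 in y. It touched within 0.6 mm of the deck. I measured this after release but before swinging the keeper; the last pictures, taken after the swing, show it still square.
- **Keeper bar:** I pushed it shut with the open jaws around the knob. Resistance reached 2.7 N at 0.06 rad and then vanished, and the last picture measured the bar at 0.003 rad.
- **Bystanders and arm:** the bystanders visible in the last pictures look unmoved, though I did not measure them. The arm was parked clear of everything.

Two checks disagreed slightly. The cameras and fits differed by 2–4 mm on the nest position; the low contact and the later view settled it. One early keeper-angle reading of 1.46 rad, from a partly hidden knob, was dropped for a bar-line fit of 1.405 rad.

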